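# Slide a stage insert over the rack's edge and lift it onto the stand

### The arm

A 7-joint arm with a two-finger parallel gripper is mounted at the origin on the work surface; the furniture and walls round the work are solid. World frame = base frame: x ahead of the robot, y to its left, z up, the work surface at z = 0. Lengths are in m, angles in rad, forces in N, time in s.
With the tool pointing down it reaches from about 0.425 to 0.925 m from the base axis. Payload 6.8 kg.
Tool frame: the origin (TCP) lies midway between the tips of the shut fingers; the grasp point (between the pads) lies 19 mm behind it; x points along the fingers, y is the direction in which the jaws open and shut, and the axes are right-handed (so a half turn about x gives the same grasp; the last joint's range is limited). The gripper opens to 85 mm and grips with 20 to 120 N. Pads are 22 mm wide; open, the fingers measure 114 mm over their backs; the gripper's body (76 mm by 85 mm) begins 54 mm behind the grasp point. The pads swing forward as they close: fully open they stand 13 mm farther back than shut.
Start: joints at [1.181, 0.477, 0.022, 1.555, -0.011, 1.109, -0.083], TCP at [0.188, -0.648, 0.231] pointing down, gripper open.
Joint ranges: [-2.96, 2.96], [-0.34, 2.1], [-1.41, 1.46], [0.24, 2.44], [-1.37, 4.51], [0.17, 1.92], [-2.96, 2.96]. Speed limits (rad/s): [2.39, 2.39, 3.14, 3.14, 3.14, 3.14, 3.14].

### API

Orientations are given as a rotation vector (axis times angle).
In Python, from bench import r gives the robot as it stands.
- The arm moves only by the tool carry_out, never from a script. Its argument "targets" is one flat list of numbers, 7 for each row, row after row: the finger opening in m, from 0 to 0.0854, then the shift along the tool's x, y, z in m, then the turn, a rotation vector about the tool's x, y, z in units of 5 degrees (1.0 is 5 degrees). A call has 1 to 12 rows; each row is the pose to reach, as a shift and turn from the pose measured when the call began, along the tool's axes at that moment; what a row does not reach only later rows make up. A row lasts 1/8 s, in which the tool goes at most 62.5 mm and 10.7 degrees, less where a joint would pass 70% of its speed; a pose out of reach is approached as far as the arm can. A call with a gripper value outside its range is refused whole. The fingers move at their own pace and stop on an object; "squeeze" is the grip in N (left out, the last holds). Time passes only in rows, so rows that repeat a pose let the fingers close. It gives the time, the measured TCP pose, the force and the opening at its end, in the units of the state.
- r.get_obs(): the state, without advancing time (a new reading comes with each control period).
- r.grab_frame(name): name is "side" or "top" or "wrist"; returns the picture (420x560x3 uint8, blue, green, red); there is no depth.
- r.camera_info(name): a dict with "fx", "fy", "cx", "cy" (pixels), "D" ([k1, k2, p1, p2, k3] as OpenCV has them; the pictures are not rectified), "xyz" and "orientation" of the camera in the world. Camera axes: x right, y up, looking along -z (the intrinsics and any distortion apply to the point x, -y, -z); pixel columns grow to the right and rows downward; lengths in m; the calibration is good to about 2 mm. A picture is of the moment at which its call begins: read the wrist's pose just before it. camera_info takes no time and is no camera call; for the wrist camera it gives the pose at the moment of the call.
- r.hand_in(): hands the job in, once; it reports no verdict.
The state is a dict: "clock": time; "joints": joint angles; "qvel": joint speeds; "tau": joint torques, N m; "tcp_pos": TCP position; "orientation": TCP orientation; "contact_force": force on the tool from outside, world axes, zero at the start; "moment": the same for the moment, N m; "grip_width": finger opening in m.
Only numpy, scipy, OpenCV 4.12 (cv2) and the standard library are available. Lean on these libraries where they do the work, as an engineer would, in place of code of your own. Each camera call takes 0.05 s, during which the arm holds its last target. There are 200 camera calls.

### The job

Three thin metal microscope stage inserts lie sunk in the lanes of the grey rack, where their long edges cannot be gripped. Take the one with the round window: slide it along its lane, towards the lane's open end, until about a third to two fifths of its length hangs over the rack's front edge, then grip the overhanging part by its two long edges, lift it clear and lay it flat on the rubber top of the stand, centred and lengthwise along it, and let go. Do not drop it, and leave the other two inserts where they lie.

Things in the scene. Friction and masses are not known exactly. Their poses are not given: they have to be found in the camera images.
- rack: grey plastic rack, fixed, 160 (its x) x 210 (its y) mm. Origin: centre of its underside, on the bench; z up. Three lanes run along its x, centred at y = -68, 0, +68 mm, 62 mm wide, flat floors 40 mm above the bench. 6 mm wide ribs beside the lanes rise 6 mm above the floors (2 mm above the inserts). Lanes open to the front, -x; a wall 12 mm above the floor closes the back, x = 70 to 80 mm.
- rack_front (a point): middle of the rack's front edge, at lane floor height (rack x = -80 mm, y = 0, 40 mm above the bench); axes as the rack's. The inserts slide out over this edge, towards -x; the bench below it is free.
- round_insert_center (a point): bare aluminium plate 90 (its x) x 56 (its y) x 4 mm, about 60 g, loose, with a round 32 mm through-window in the middle. Point: its centre, half-way through its thickness; z up. It lies flat in one of the lanes, length along it, front end 9 to 25 mm back from the rack's front, 35 to 51 mm of free lane floor behind it (room for shut fingers). It slides smoothly under a push on its back end.
- slot_insert_center (a point): insert of the same outer size with an oblong window 56 x 20 mm; point and axes likewise. In another lane; to be left alone.
- blank_insert_center (a point): insert of the same outer size without a window; point and axes likewise. In another lane; to be left alone.
- stand_top (a point): middle of the top face of the fixed stand: narrow flat top with a black rubber face, 76 (its x) x 44 (its y) mm, 50 mm above the bench, on a round column over a dark foot 90 x 80 x 8 mm; z up. An insert laid with its length along the stand's x (either way round) sticks out 6 mm beyond both long sides of the top, which leaves room for the fingers.

How it is judged:
By the outcome, as a careful person would: the job done as asked, in the order asked, and still so for the second after the job is handed in, with the robot touching nothing.
It also fails if it takes over 53 s, if anything falls off the work surface, if the arm or the gripper's body presses on something with over 40 N, if the wrist force passes 120 N, or if a joint passes its speed limit or range.

## Working session

There is one attempt and no reset: what is moved stays moved. The work goes in short steps, Python scripts to look and compute and a tool call to move; the robot and the scene stay as the last step left them, time stands still between calls to the robot, and variables do not carry over. Pictures are saved under pics/ and viewed, about 8 in all and at most 12, crops included, and the job is handed in when it is done.

Besides the shell and the picture viewer there is one more tool, called after ">>>" as a command line: name --argument value ..., lists and objects as JSON in quotes. carry_out: Moves the arm, as the interface text tells. Its arguments: {"type":"object","properties":{"targets":{"type":"array","items":{"type":"number"}},"squeeze":{"type":"number"}},"required":["targets"]}

```bash
ls; mkdir -p pics
python3 - <<'E'
from bench import r
import cv2
o=r.get_obs()
for k in o: print(k,o[k])
for n in ("side","top","wrist"):
    c=r.camera_info(n); print(n,c)
    cv2.imwrite(f"pics/{n}0.png",r.grab_frame(n))
E
```

```text
pics
clock 0.0
joints [ 1.18087224  0.47781496  0.0223475   1.55646466 -0.01150266  1.10926341
 -0.08307556]
qvel [-0.0006121  -0.00084858 -0.00039688 -0.00055469  0.00184871 -0.0008619
 -0.00092249]
tau [-2.93574494e-04 -5.96452475e+01  1.60752553e+00 -2.81201220e+01
  1.23534122e-02  9.31507180e-03  6.46067818e-06]
tcp_pos [ 0.18754121 -0.64781078  0.23031031]
orientation [ 2.07070264  0.295693   -2.07152044]
contact_force [-0.49892777 -0.33804451  0.52624614]
moment [0.05368545 0.01062348 0.00770669]
grip_width 0.08551345450113804
side {'fx': 449.5469124074622, 'fy': 449.5469124074622, 'cx': 275.52375931852237, 'cy': 204.47968043758732, 'D': array([-0.12802805,  0.        ,  0.        ,  0.        ,  0.        ]), 'xyz': array([ 0.54244673, -0.88573036,  0.42695718]), 'orientation': array([ 1.11117606,  0.01224887, -0.01005092])}
top {'fx': 492.3581381859895, 'fy': 492.3581381859895, 'cx': 274.3932242380843, 'cy': 214.29635920304452, 'D': array([-0.13885859,  0.        ,  0.        ,  0.        ,  0.        ]), 'xyz': array([ 0.47247949, -0.12512756,  0.92274195]), 'orientation': array([ 0.04854101, -0.08316503, -1.57110001])}
wrist {'fx': 332.5454654166903, 'fy': 332.5454654166903, 'cx': 282.6570430698188, 'cy': 207.66342754309224, 'D': array([-0.01335794,  0.        ,  0.        ,  0.        ,  0.        ]), 'xyz': array([ 0.25526116, -0.62876052,  0.37290138]), 'orientation': array([-0.24416116,  0.18589608, -1.28006466])}
```

View pics/top0.png

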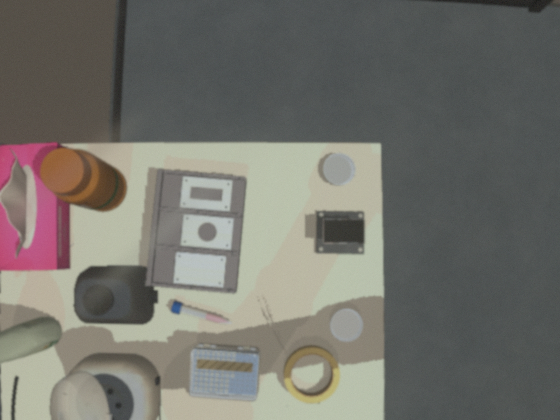

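View pics/side0.png

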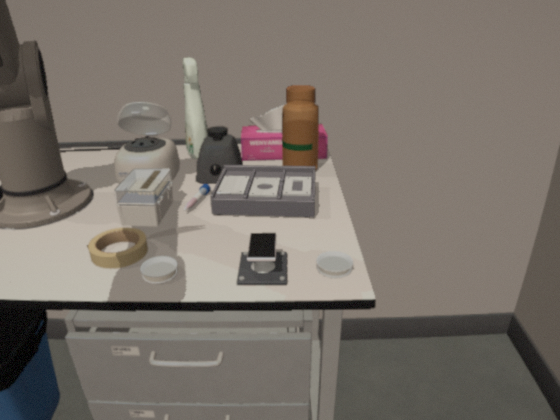

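Both views show the rack with its front towards −y. The round-window insert is in the middle lane (top view 207,232), the slot insert at 207,194, the blank at 200,269, and the stand at 343,231. Next I rectify the top view to metric scale.

```bash
cat > h.py <<'E'
import numpy as np, cv2
from scipy.spatial.transform import Rotation as R
from bench import r
def proj(c,P):
    p=R.from_rotvec(c["orientation"]).inv().apply(np.atleast_2d(P)-c["xyz"])*[1,-1,-1]
    K=np.array([[c["fx"],0,c["cx"]],[0,c["fy"],c["cy"]],[0,0,1.]])
    return cv2.projectPoints(p,np.zeros(3),np.zeros(3),K,c["D"])[0].reshape(-1,2)
def unproj(c,uv,z):
    K=np.array([[c["fx"],0,c["cx"]],[0,c["fy"],c["cy"]],[0,0,1.]])
    n=cv2.undistortPoints(np.float64(uv).reshape(-1,1,2),K,c["D"]).reshape(-1,2)
    d=R.from_rotvec(c["orientation"]).apply(np.c_[n[:,0],-n[:,1],-np.ones(len(n))])
    return c["xyz"]+d*((z-c["xyz"][2])/d[:,2])[:,None]
def rect(c,im,z,x0,y0,w,h,s=.0005):
    # rows = -x from x0, cols = -y from y0, s m/px
    u,v=np.meshgrid(np.arange(w),np.arange(h))
    P=np.c_[x0-s*v.ravel(),y0-s*u.ravel(),np.full(w*h,z)]
    m=proj(c,P).astype(np.float32).reshape(h,w,2)
    return cv2.remap(im,m,None,cv2.INTER_CUBIC)
E
python3 - <<'E'
from h import *
c=r.camera_info("top"); im=cv2.imread("pics/top0.png")
rc=unproj(c,[[207,232]],.044)[0]; st=unproj(c,[[343,231]],.05)[0]; print(rc,st)
x0,y0=round(rc[0]+.14,3),round(rc[1]+.12,3)
a=rect(c,im,.044,x0,y0,440,560)
x1,y1=round(st[0]+.07,3),round(st[1]+.085,3)
b=rect(c,im,.05,x1,y1,340,560)
print(x0,y0,x1,y1)
cv2.imwrite("pics/rect0.png",np.hstack([a,b]))
def blobs(img,x0,y0,dark,t,lo,hi):
    g=cv2.GaussianBlur(cv2.cvtColor(img,cv2.COLOR_BGR2GRAY),(5,5),0)
    m=((g<t) if dark else (g>t)).astype(np.uint8)
    for q in cv2.findContours(m,cv2.RETR_LIST,cv2.CHAIN_APPROX_NONE)[0]:
        if lo<cv2.contourArea(q)<hi:
            k=cv2.minAreaRect(q); print(dark,t,"x %.4f y %.4f"%(x0-.0005*k[0][1],y0-.0005*k[0][0]),np.array(k[1])*.5,k[2])
for t in(130,150): blobs(a,x0,y0,0,t,1500,40000)
for t in(30,45): blobs(b,x1,y1,1,t,4000,60000)
E
```

```text
[ 0.5146508  -0.02414793  0.044     ] [ 0.51584414 -0.26686963  0.05      ]
0.655 0.096 0.586 -0.182
0 130 x 0.4487 y -0.0110 [93.84941864 58.71324921] 4.950272083282471
0 130 x 0.5155 y -0.0240 [30.40558815 30.40558815] 45.0
0 130 x 0.5158 y -0.0233 [94.95578766 59.28424835] 5.305109977722168
0 130 x 0.5841 y -0.0217 [55.2264328  18.86174202] 5.403791904449463
0 130 x 0.5839 y -0.0212 [93.99016571 59.76445389] 4.5377726554870605
0 150 x 0.4487 y -0.0107 [90.93766785 56.38416672] 4.885202407836914
0 150 x 0.5155 y -0.0240 [33.23401642 33.23401642] 45.0
0 150 x 0.5157 y -0.0237 [91.01878357 56.65345001] 5.147884368896484
0 150 x 0.5841 y -0.0214 [58.22753525 22.41632271] 5.1281914710998535
0 150 x 0.5843 y -0.0213 [90.83309174 56.56708527] 4.836583614349365
```

View pics/rect0.png

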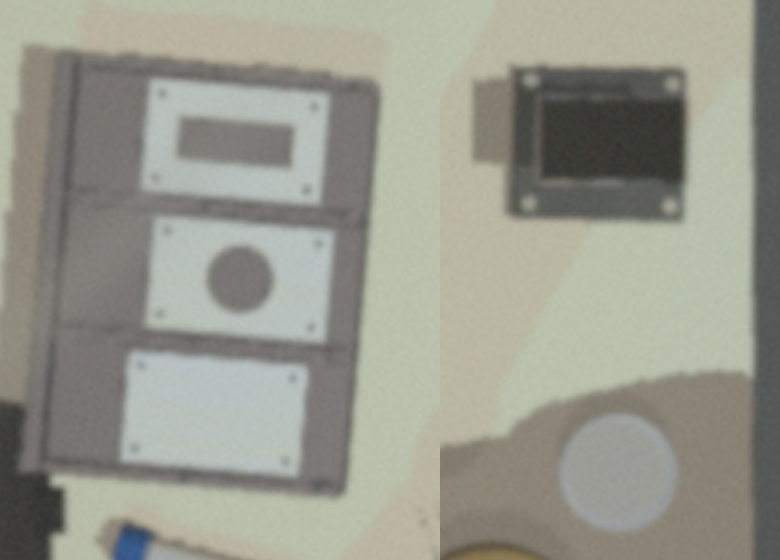

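```bash
cat >> h.py <<'E'
def goal(pos,yaw_y,o=None):
    """tool down, tool y axis horizontal at angle yaw_y (rad, world) or opposite, whichever is nearer; prints shift/turn"""
    o=o or r.get_obs(); R0=R.from_rotvec(o["orientation"])
    best=None
    for a in(yaw_y,yaw_y+np.pi):
        x=np.array([0,0,-1.]);y=np.array([np.cos(a),np.sin(a),0]);
        T=R.from_matrix(np.c_[x,y,np.cross(x,y)]); w=(R0.inv()*T).as_rotvec()
        if best is None or np.linalg.norm(w)<np.linalg.norm(best): best=w
    print("shift",np.round(R0.inv().apply(np.array(pos)-o["tcp_pos"]),4),"turn5",np.round(best/np.radians(5),2))
E
python3 - <<'E'
from h import *
o=r.get_obs(); print(R.from_rotvec(o["orientation"]).as_matrix().round(3))
c=r.camera_info("wrist"); T=R.from_rotvec(o["orientation"]).inv()
print("cam in tool",T.apply(c["xyz"]-o["tcp_pos"]), "view dir tool",T.apply(R.from_rotvec(c["orientation"]).apply([0,0,-1])))
a=np.radians(-5) # lane-cross direction: lane axis (sin5,cos5); perpendicular (cos5,-sin5)
goal([.515,-.04,.23],a); goal([.519,.03,.12],a)
E
```

```text
[[-0.     0.278 -0.961]
 [ 0.001 -0.961 -0.278]
 [-1.    -0.001  0.   ]]
cam in tool [-0.14245798  0.00022635 -0.07035823] view dir tool [ 9.59373212e-01 -2.97378662e-04  2.82139949e-01]
shift [ 0.0012 -0.4929 -0.4836] turn5 [-1.377e+01 -1.000e-02  1.000e-02]
shift [ 0.1113 -0.5589 -0.5069] turn5 [-1.377e+01 -1.000e-02  1.000e-02]
```

Run:
```python
from h import *
from scipy.optimize import least_squares
t,s=r.camera_info("top"),r.camera_info("side")
f=lambda P:np.r_[proj(t,P)[0]-[66,170],proj(s,P)[0]-[300,92]]
q=least_squares(f,[.6,.15,.2]); print("cap",q.x,q.fun)
for px in([85,180],[105,188],[126,190],[105,212]): print(px,unproj(t,[px],.0)[0],unproj(t,[px],.12)[0])
```

```text
cap [0.60038328 0.17492825 0.19757722] [-0.00340053  0.40905166  0.62749285 -0.10298568]
[85, 180] [0.61622101 0.21776533 0.        ] [0.59752783 0.17317307 0.12      ]
[105, 188] [0.60053009 0.17769198 0.        ] [0.58387747 0.13831115 0.12      ]
[126, 190] [0.59651467 0.13659971 0.        ] [0.58038425 0.10256281 0.12      ]
[105, 212] [0.55454234 0.17632173 0.        ] [0.5438703  0.13711909 0.12      ]
```

>>> carry_out --targets '[0.0854,0,-0.02,-0.02,-2,0,0,0.0854,0,-0.06,-0.06,-4,0,0,0.0854,0,-0.1,-0.1,-6,0,0,0.0854,0,-0.14,-0.14,-8,0,0,0.0854,0,-0.18,-0.18,-10,0,0,0.0854,0,-0.22,-0.22,-12,0,0,0.0854,0,-0.26,-0.26,-13.77,0,0,0.0854,0,-0.3,-0.3,-13.77,0,0,0.0854,0,-0.34,-0.34,-13.77,0,0,0,0,-0.38,-0.38,-13.77,0,0,0,0,-0.42,-0.42,-13.77,0,0,0,0,-0.45,-0.45,-13.77,0,0]'

```text
clock: 1.65
tcp_pos: [0.4955, -0.0881, 0.2312]
orientation: [1.273, 1.169, -1.271]
contact_force: [0.9, -0.6, -0.9]
grip_width: 0.0323
```

Run:
```python
from h import *
c=r.camera_info("wrist"); im=r.grab_frame("wrist"); cv2.imwrite("pics/w1.png",im)
a=rect(c,im,.044,.59,.06,420,300); b=rect(c,im,.05,.57,-.21,280,300)
cv2.imwrite("pics/w1r.png",np.hstack([a,b]))
```

```text
(no output)
```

View pics/w1r.png

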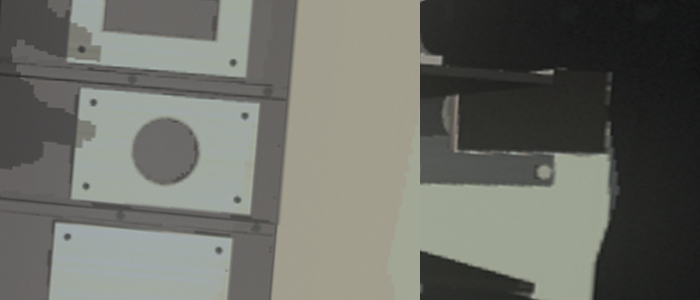

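Wrist view agrees with the top view within 1 mm: insert centre at about (0.515, −0.023), lane yaw 5.1°, and about 13 mm between its front end and the rack edge. Slide needed is about 46 mm.

Run:
```python
from h import *
a=np.radians(-5.1)
goal([.5207,.0425,.085],a);goal([.5207,.0425,.0417],a)
```

```text
shift [ 0.1473  0.0126 -0.1256] turn5 [ 0.11 -0.06 -0.02]
shift [ 0.1906  0.0125 -0.1254] turn5 [ 0.11 -0.06 -0.02]
```

>>> carry_out --targets '[0,0.03,0.006,-0.05,0,0,0,0,0.06,0.0126,-0.1,0.1,-0.06,-0.02,0,0.1,0.0126,-0.1256,0.1,-0.06,-0.02,0,0.1473,0.0126,-0.1256,0.1,-0.06,-0.02,0,0.1473,0.0126,-0.1256,0.1,-0.06,-0.02,0,0.165,0.0126,-0.1256,0.1,-0.06,-0.02,0,0.18,0.0126,-0.1256,0.1,-0.06,-0.02,0,0.185,0.0126,-0.1256,0.1,-0.06,-0.02,0,0.187,0.0126,-0.1256,0.1,-0.06,-0.02,0,0.187,0.0126,-0.1256,0.1,-0.06,-0.02]'

```text
clock: 2.95
tcp_pos: [0.5211, 0.0427, 0.0456]
orientation: [1.274, 1.165, -1.273]
contact_force: [-0.2, -1.0, -0.6]
grip_width: 0.0
```

Run:
```python
from h import *
o=r.get_obs(); print(o["tcp_pos"],o["contact_force"],o["grip_width"])
im=r.grab_frame("wrist"); cv2.imwrite("pics/w2.png",im)
goal([.5207,.0425,.0416],np.radians(-5.1))
```

```text
[0.52113054 0.04271126 0.04563215] [-0.19325681 -1.00920102 -0.5990879 ] 4.1593924816421414e-05
shift [ 0.0041 -0.0005  0.0002] turn5 [ 0.01  0.   -0.01]
```

View pics/w2.png

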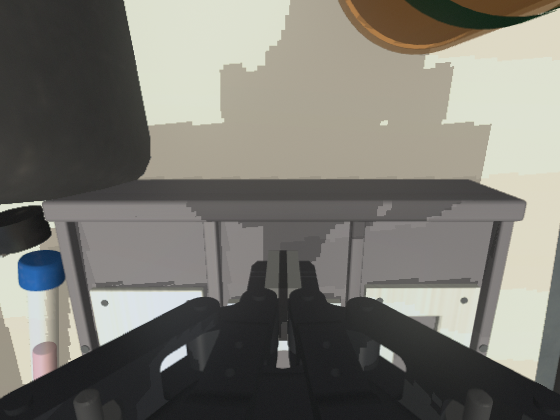

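Shut fingers (tips about 283,255) are in the middle lane, between the wall and the insert, clear of the ribs. I'll lower the last 4 mm.

>>> carry_out --targets '[0,0.002,0,0,0,0,0,0,0.004,0,0,0,0,0,0,0.0042,0,0,0,0,0]'

```text
clock: 3.38
tcp_pos: [0.5211, 0.0427, 0.0414]
orientation: [1.274, 1.165, -1.273]
contact_force: [-0.1, -0.2, -0.4]
grip_width: 0.0001
```

>>> carry_out --targets '[0,0,0,0.004,0,0,0,0,0,0,0.008,0,0,0,0,0,0,0.011,0,0,0,0,0,0,0.015,0,0,0,0,0,0,0.019,0,0,0,0,0,0,0.023,0,0,0,0,0,0,0.027,0,0,0,0,0,0,0.031,0,0,0,0,0,0,0.035,0,0,0,0,0,0,0.039,0,0,0,0,0,0,0.042,0,0,0,0,0,0,0.044,0,0,0]'

```text
clock: 4.88
tcp_pos: [0.5172, -0.0013, 0.0414]
orientation: [1.274, 1.165, -1.274]
contact_force: [-0.5, 1.5, 0.1]
grip_width: 0.0001
```

Run:
```python
from h import *
o=r.get_obs(); print(o["tcp_pos"],o["contact_force"])
c=r.camera_info("wrist"); im=r.grab_frame("wrist")
t=r.camera_info("top"); it=r.grab_frame("top")
cv2.imwrite("pics/p1.png",np.hstack([cv2.resize(rect(t,it,.044,.59,.06,420,300),None,fx=.95,fy=.95),cv2.resize(im,(380,285))]))
```

```text
[ 0.51717167 -0.00132192  0.0413932 ] [-0.48160877  1.47287005  0.05818853]
```

View pics/p1.png

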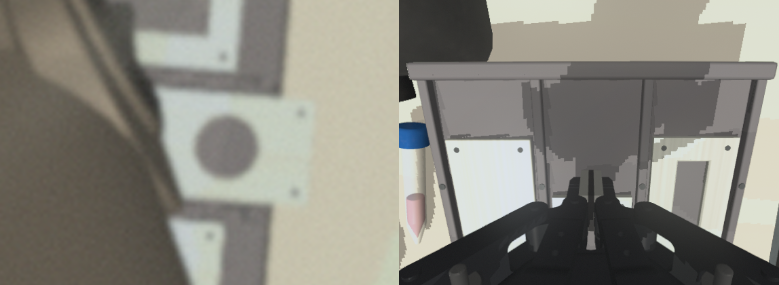

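Window centre now at (0.513, −0.059) and overhang is about 19–21 mm. The other inserts haven't moved. I'll push 13 mm more.

>>> carry_out --targets '[0,0,0,0.003,0,0,0,0,0,0,0.006,0,0,0,0,0,0,0.009,0,0,0,0,0,0,0.0115,0,0,0,0,0,0,0.013,0,0,0,0,0,0,0.013,0,0,0,0,0,0,0.01,0,0,0,0,0,0,0.003,0,0,0,0,-0.03,0,-0.002,0,0,0,0,-0.08,0,-0.002,0,0,0,0.0854,-0.13,0,-0.002,0,0,0,0.0854,-0.17,0,0.01,0,0,0]'

```text
clock: 6.48
tcp_pos: [0.5165, -0.0096, 0.2136]
orientation: [1.274, 1.166, -1.27]
contact_force: [0.4, -0.4, 0.2]
grip_width: 0.0358
```

Run:
```python
from h import *
o=r.get_obs(); print(o["tcp_pos"],o["contact_force"])
c=r.camera_info("wrist"); im=r.grab_frame("wrist"); cv2.imwrite("pics/w3.png",im)
cv2.imwrite("pics/w3r.png",np.hstack([rect(c,im,.042,.57,.02,380,260),rect(c,im,.050,.57,-.2,280,260)]))
```

```text
[ 0.51651313 -0.00964555  0.21358943] [ 0.3615189  -0.38865434  0.20084593]
```

View pics/w3r.png

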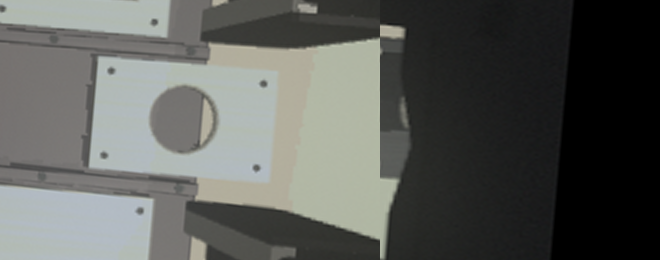

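Insert now overhangs about 34 mm (0.38 of its length), with its centre at (0.5106, −0.071). Next I go over the overhang with the fingers open.

Run:
```python
from h import *
goal([.5081,-.0998,.08],np.radians(-5));goal([.5081,-.0998,.017],np.radians(-5))
```

```text
shift [ 0.1382 -0.0043  0.0886] turn5 [-0.02  0.01 -0.1 ]
shift [ 0.2012 -0.0049  0.0885] turn5 [-0.02  0.01 -0.1 ]
```

>>> carry_out --targets '[0.0854,0.03,-0.002,0.045,0,0,0,0.0854,0.06,-0.0045,0.0886,0,0,-0.1,0.0854,0.1,-0.0045,0.0886,0,0,-0.1,0.0854,0.12,-0.0045,0.0886,0,0,-0.1,0.0854,0.12,-0.0045,0.0886,0,0,-0.1,0.0854,0.14,-0.0047,0.0886,0,0,-0.1,0.0854,0.16,-0.0048,0.0886,0,0,-0.1,0.0854,0.18,-0.0048,0.0886,0,0,-0.1,0.0854,0.195,-0.0049,0.0886,0,0,-0.1,0.0854,0.201,-0.0049,0.0886,0,0,-0.1,0.0854,0.201,-0.0049,0.0886,0,0,-0.1]'

```text
clock: 7.9
tcp_pos: [0.5083, -0.0997, 0.0174]
orientation: [1.274, 1.165, -1.274]
contact_force: [-0.4, -0.2, 0.5]
grip_width: 0.0857
```

Run:
```python
from h import *
o=r.get_obs(); print(o["tcp_pos"],o["contact_force"],o["grip_width"])
im=r.grab_frame("wrist"); s=r.grab_frame("side")
cv2.imwrite("pics/g1.png",np.hstack([cv2.resize(im,(400,300)),cv2.resize(s[120:270,170:370],(400,300))]))
goal([.5081,-.0998,.017],np.radians(-5))
```

```text
[ 0.50827044 -0.09970561  0.01737403] [-0.38957334 -0.18029211  0.53132775] 0.08569195084091166
shift [ 0.0008 -0.0005 -0.    ] turn5 [-0.01  0.01 -0.02]
```

View pics/g1.png

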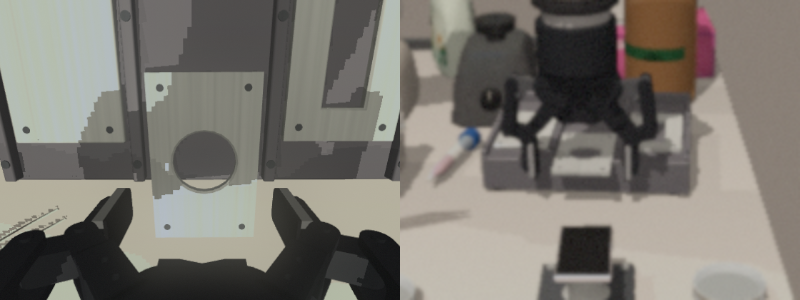

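The fingers straddle the overhang evenly and sit ahead of the rack's front edge. Closing.

>>> carry_out --targets '[0.05,0,0,0,0,0,0,0.05,0,0,0,0,0,0,0.05,0,0,0,0,0,0,0.05,0,0,0,0,0,0,0.05,0,0,0,0,0,0,0.05,0,0,0,0,0,0]' --squeeze 45

```text
clock: 8.75
tcp_pos: [0.509, -0.1, 0.0183]
orientation: [1.274, 1.164, -1.273]
contact_force: [-1.0, -1.0, 5.7]
grip_width: 0.0545
```

Run:
```python
from h import *
o=r.get_obs(); print(o["tcp_pos"],o["contact_force"],o["grip_width"])
im=r.grab_frame("wrist"); s=r.grab_frame("side")
cv2.imwrite("pics/g2.png",np.hstack([cv2.resize(im,(400,300)),cv2.resize(s[120:270,170:370],(400,300))]))
```

```text
[ 0.50901196 -0.09996152  0.01830257] [-1.00992419 -1.02360268  5.74632958] 0.054469866444114064
```

View pics/g2.png

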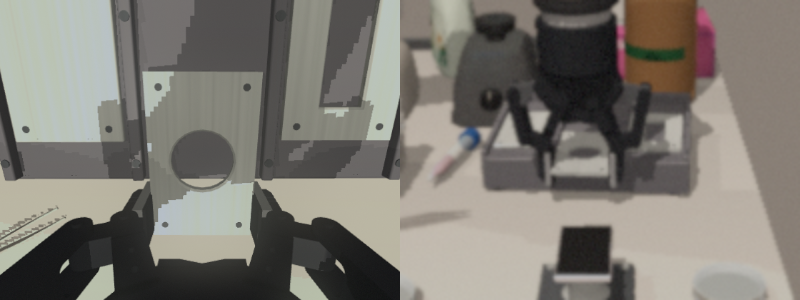

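Gripped at 54.5 mm opening, over the front part of the plate. Lifting.

>>> carry_out --targets '[0.05,-0.004,0,0,0,0,0,0.05,-0.01,0,0,0,0,0,0.05,-0.02,0,0,0,0,0,0.05,-0.035,0,0,0,0,0,0.05,-0.05,0,0,0,0,0,0.05,-0.065,0,0,0,0,0,0.05,-0.08,0,0,0,0,0,0.05,-0.09,0,0,0,0,0,0.05,-0.09,0,0,0,0,0]'

```text
clock: 9.98
tcp_pos: [0.5094, -0.1, 0.1091]
orientation: [1.275, 1.162, -1.272]
contact_force: [-0.1, 0.3, -1.1]
grip_width: 0.0548
```

Run:
```python
from h import *
o=r.get_obs(); print(o["tcp_pos"],o["contact_force"],o["grip_width"])
c=r.camera_info("wrist");im=r.grab_frame("wrist"); s=r.grab_frame("side")
z=o["tcp_pos"][2]+.027
a=rect(c,im,z,.57,.02,380,300)
cv2.imwrite("pics/l1.png",np.hstack([a,cv2.resize(s[100:250,190:390],(400,300))]))
t=r.camera_info("top"); it=r.grab_frame("top"); cv2.imwrite("pics/top1.png",it)
b=rect(t,it,.05,.57,-.2,280,240); cv2.imwrite("pics/st.png",cv2.resize(b,None,fx=2.4,fy=2.4))
goal([.51,-.28,.12],0)
```

```text
[ 0.50937324 -0.10000512  0.10914177] [-0.14574824  0.30352489 -1.11998192] 0.05478801720135149
shift [-0.012   0.0175  0.1793] turn5 [-1.02  0.01 -0.01]
```

View pics/l1.png

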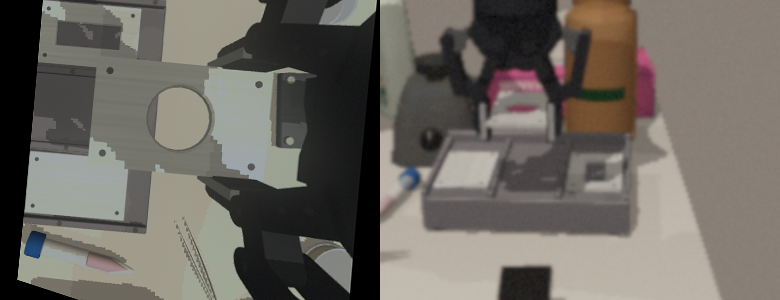

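View pics/st.png

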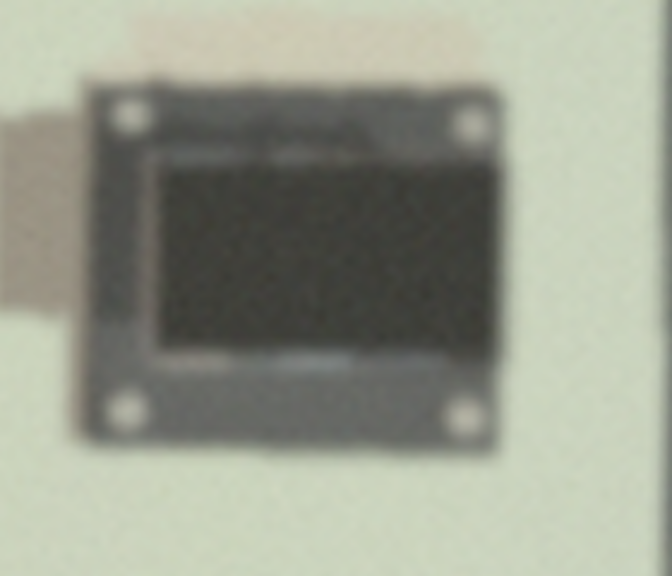

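The insert hangs level in the jaws, with its window centre about 30 mm behind the TCP; the other inserts are in place. The top view shows the rubber face centred near (0.517, −0.268), turned slightly (1–2°). I'll fit that numerically.

Run:
```python
from h import *
from scipy.optimize import least_squares
t=r.camera_info("top"); g=cv2.cvtColor(cv2.imread("pics/top1.png"),cv2.COLOR_BGR2GRAY)
for z,ts,lo,hi in((.05,(70,78,86),8000,16000),(.008,(130,145,160),20000,40000)):
  b=cv2.GaussianBlur(rect(t,g,z,.58,-.19,300,280),(3,3),0)
  for th in ts:
    for q in cv2.findContours((b<th).astype(np.uint8),cv2.RETR_EXTERNAL,cv2.CHAIN_APPROX_NONE)[0]:
      if lo<cv2.contourArea(q)<hi:
        k=cv2.minAreaRect(q); print(z,th,"x %.4f y %.4f"%(.58-.0005*k[0][1],-.19-.0005*k[0][0]),np.array(k[1])*.5,round(k[2],2))
```

```text
0.05 70 x 0.5171 y -0.2679 [67.43241882 37.17601013] 1.29
0.05 78 x 0.5171 y -0.2675 [69.37728882 39.79880142] 2.39
0.05 86 x 0.5205 y -0.2668 [72.16230774 49.54039001] 2.29
0.008 130 x 0.5166 y -0.2671 [92.         78.44886017] 1.25
0.008 145 x 0.5165 y -0.2661 [95.04011536 79.95635986] 1.1
0.008 160 x 0.5168 y -0.2584 [111.82914734  81.52321625] 1.08
```

Run:
```python
from h import *
goal([.5167,-.2972,.11],np.radians(-1.3))
```

```text
shift [-0.002   0.0257  0.1958] turn5 [-0.76  0.01 -0.01]
```

>>> carry_out --targets '[0.05,-0.001,0.001,0.006,0,0,0,0.05,-0.002,0.003,0.02,-0.1,0,0,0.05,-0.002,0.005,0.04,-0.2,0,0,0.05,-0.002,0.008,0.062,-0.3,0,0,0.05,-0.002,0.011,0.085,-0.4,0,0,0.05,-0.002,0.014,0.108,-0.5,0,0,0.05,-0.002,0.017,0.131,-0.6,0,0,0.05,-0.002,0.02,0.154,-0.7,0,0,0.05,-0.002,0.023,0.175,-0.76,0,0,0.05,-0.002,0.025,0.189,-0.76,0,0,0.05,-0.002,0.0257,0.1958,-0.76,0,0,0.05,-0.002,0.0257,0.1958,-0.76,0,0]'

```text
clock: 11.62
tcp_pos: [0.5165, -0.2973, 0.1099]
orientation: [1.226, 1.197, -1.226]
contact_force: [0.1, -0.7, -0.6]
grip_width: 0.0549
```

Run:
```python
from h import *
o=r.get_obs(); print(o["tcp_pos"],o["contact_force"],o["grip_width"])
goal([.5167,-.2972,.034],np.radians(-1.3))
```

```text
[ 0.51653194 -0.29731183  0.10989992] [ 0.0756429  -0.71841187 -0.55038083] 0.054852865340873976
shift [ 0.0759  0.0001 -0.0002] turn5 [-0.    0.01 -0.01]
```

>>> carry_out --targets '[0.05,0.006,0,0,0,0,0,0.05,0.018,0,0,0,0,0,0.05,0.032,0,0,0,0,0,0.05,0.046,0,0,0,0,0,0.05,0.058,0,0,0,0,0,0.05,0.068,0,0,0,0,0,0.05,0.074,0,0,0,0,0,0.05,0.077,0,0,0,0,0,0.05,0.078,0,0,0,0,0,0.05,0.078,0,0,0,0,0]'

```text
clock: 12.88
tcp_pos: [0.5168, -0.2975, 0.0322]
orientation: [1.226, 1.197, -1.225]
contact_force: [-0.5, 0.8, 0.2]
grip_width: 0.0549
```

Run:
```python
from h import *
o=r.get_obs(); print(o["tcp_pos"],o["contact_force"],o["moment"],o["grip_width"])
c=r.camera_info("wrist");im=r.grab_frame("wrist"); cv2.imwrite("pics/d1.png",im)
g=cv2.cvtColor(rect(c,im,o["tcp_pos"][2]+.0257,.57,-.2,280,220),cv2.COLOR_BGR2GRAY)
cv2.imwrite("pics/d1r.png",g)
# window edges
t=r.camera_info("top"); it=r.grab_frame("top"); cv2.imwrite("pics/d1t.png",it)
print(g[60:160:4,60:240:6])
```

```text
[ 0.51679441 -0.29747635  0.03218592] [-0.50063349  0.77922715  0.24077142] [ 0.01174369  0.03021013 -0.03711858] 0.05490110496217435
[[101 112 110 111 111 111 111 110 110 111 110 110 110 111 121 121 122 169
  169 166 166 166 167 166 167 167 167 166  80  79]
 [ 60 114 113 111 112 111 110 111 110 110 110 110 110 120 120 121 122 169
  169 168 167 168 168 167 168 173 167 167  80  81]
 [114 112 113 112 113 113 112 111 112 113 112 113 113 124 124 126 125 169
  169 169 170 170 169 169 169  76 103 167  80  79]
 [110 108 108 107 107 106 105 105 105 104 104 106 106 117 118 120 120 169
  169 169 169 170 170 169 169 170 168 168  81  79]
 [111 111 111 112 111 110 110 111 110 110 103  79  55  69  97 111 121 169
  168 169 170 169 169 168 168 168 167 167  80  80]
 [111 110 109 109 108 108 108 108 107 103  43  43  44  45  47  73 111 169
  168 169 170 170 171 169 169 169 171 169  83  81]
 [111 112 111 111 110 110 109 109 109  40  40  42  44  44  45  50  77 162
  168 169 170 171 169 170 169 169 168 168  83  80]
 [110 109 110 109 108 109 107 108  79  40  41  40  40  44  45  47  50 137
  168 169 170 170
[... 1459 characters left out ...]
 46  47  47  91 117 118
  120 111 111 171 171 170 170 169 170 170  82  81]
 [161 162 163 110 110 109 109 109 119 119 118 103 103 105 110 120 121 121
  119 112 111 170 170 170 171 170 170 170  80  79]
 [103 166 166 131 113 111 112 116 121 120 120 120 119 119 119 119 119 118
  115 110 107 170 170 170 170 169 169 169  80  80]
 [ 83 166 166 167 121 111 111 117 120 121 120 120 120 121 121 120 120 121
  116 111 111 171 170 170 171 106 169 169  78  78]
 [163 164 164 165 167 111 111 120 120 122 120 121 121 121 121 121 121 122
  118 112 113 124 169 170 170  88 169 169  80  79]
 [164 165 165 166 166 112 111 121 121 128 138 122 121 121 121 122 122 122
  122 112 112 113 165 170 170 171 170 170  77  77]]
```

Window centre is at (0.516, −0.2675), over the stand's centre (0.517, −0.2675). Lowering the last 4 mm.

>>> carry_out --targets '[0.05,0.0015,0,0,0,0,0,0.05,0.0025,0,0,0,0,0,0.05,0.0033,0,0,0,0,0,0.05,0.0033,0,0,0,0,0]'

```text
clock: 13.48
tcp_pos: [0.5168, -0.2975, 0.0289]
orientation: [1.226, 1.197, -1.225]
contact_force: [-0.0, -0.8, -0.4]
grip_width: 0.0549
```

>>> carry_out --targets '[0.05,0.0005,0,0,0,0,0,0.05,0.001,0,0,0,0,0,0.05,0.001,0,0,0,0,0]'

```text
clock: 13.85
tcp_pos: [0.5168, -0.2975, 0.0288]
orientation: [1.225, 1.196, -1.226]
contact_force: [-3.1, 1.6, 8.4]
grip_width: 0.0546
```

Contact: 8 N upwards. Releasing in place.

>>> carry_out --targets '[0.058,0,0,0,0,0,0,0.064,0,0,0,0,0,0,0.07,0,0,0,0,0,0,0.074,0,0,0,0,0,0,0.074,0,0,0,0,0,0]'

```text
clock: 14.48
tcp_pos: [0.5168, -0.2975, 0.0287]
orientation: [1.226, 1.196, -1.226]
contact_force: [0.1, 0.8, -0.0]
grip_width: 0.0738
```

Run:
```python
from h import *
o=r.get_obs(); print(o["tcp_pos"],o["contact_force"],o["grip_width"])
c=r.camera_info("wrist");im=r.grab_frame("wrist")
g=cv2.GaussianBlur(cv2.cvtColor(rect(c,im,.054,.58,-.19,320,260),cv2.COLOR_BGR2GRAY),(3,3),0)
for q in cv2.findContours((g<75).astype(np.uint8),cv2.RETR_LIST,cv2.CHAIN_APPROX_NONE)[0]:
    if 2000<cv2.contourArea(q)<4500:
        (u,v),rad=cv2.minEnclosingCircle(q); print("win x %.4f y %.4f d %.1f"%(.58-.0005*v,-.19-.0005*u,rad))
```

```text
[ 0.51679616 -0.29750996  0.02869609] [ 0.13007246  0.79938354 -0.04906114] 0.07382428175038531
win x 0.5165 y -0.2670 d 32.3
```

Released; the window stayed at (0.5165, −0.267). Retreating straight up, then back clear of the view.

>>> carry_out --targets '[0.074,-0.01,0,0,0,0,0,0.074,-0.03,0,0,0,0,0,0.074,-0.06,0,0,0,0,0,0.074,-0.1,0,0,0,0,0,0.074,-0.15,0,0,0,0,0,0.074,-0.19,0,0.02,0,0,0,0.074,-0.2,-0.03,0.06,0,0,0,0.074,-0.2,-0.04,0.1,0,0,0,0.074,-0.2,-0.04,0.14,0,0,0,0.074,-0.2,-0.04,0.15,0,0,0,0.074,-0.2,-0.04,0.15,0,0,0]'

```text
clock: 15.9
tcp_pos: [0.4733, -0.4461, 0.2297]
orientation: [1.226, 1.196, -1.225]
contact_force: [-0.6, 0.8, -0.8]
grip_width: 0.0739
```

Run:
```python
from h import *
t=r.camera_info("top"); it=r.grab_frame("top"); s=r.grab_frame("side")
a=rect(t,it,.054,.62,.10,500,420,.001)[:300]
cv2.imwrite("pics/f.png",np.vstack([cv2.resize(a[:, :460],(690,450))[:330],cv2.resize(s[150:300,190:420],(690,450))])[:780,:])
f=cv2.imread("pics/f.png"); cv2.imwrite("pics/f.png",cv2.resize(f,(530,600)))
g=cv2.GaussianBlur(cv2.cvtColor(rect(t,it,.054,.58,-.19,320,260),cv2.COLOR_BGR2GRAY),(3,3),0)
for q in cv2.findContours((g>150).astype(np.uint8),cv2.RETR_LIST,cv2.CHAIN_APPROX_NONE)[0]:
    A=cv2.contourArea(q)
    if A>1500: k=cv2.minAreaRect(q); print("x %.4f y %.4f"%(.58-.0005*k[0][1],-.19-.0005*k[0][0]),np.array(k[1])*.5,k[2])
```

```text
x 0.5108 y -0.2510 [53.61508179 41.63653183] 1.1017061471939087
x 0.5153 y -0.2637 [147.49996948 129.49996948] -0.0
```

View pics/f.png

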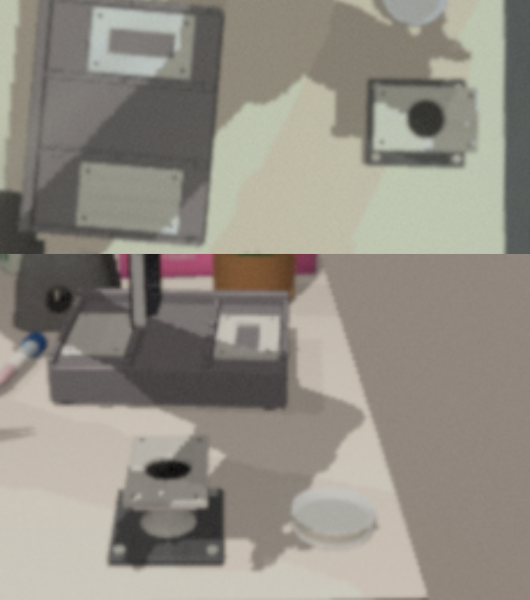

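The insert lies flat on the stand (window at 427,118 above and 168,470 in the side view). The other two are in their lanes and nothing touches the robot. Handing in.

```bash
python3 -c "
from bench import r
print(r.hand_in())"
```

```text
the job is handed in; nothing more can be done
None
```

The round-window insert is lying flat on the stand's rubber top and released, and I handed the job in at about 16 s of robot time. I pushed it from behind until about 34 mm (0.38 of its length) hung over the rack's front edge. I then gripped it by its long edges at 45 N, lifted it clear and lowered it onto the stand to light contact of about 8 N.

**Position:** after release, the wrist camera put the window centre at (0.5165, −0.267), and the top camera had put the stand centre at about (0.517, −0.2675). That is within about 1 mm, with calibration good to about 2 mm. I turned the gripper to the fitted stand yaw of about 1.3°.

**Final view:** the last top and side pictures show the insert flat on the stand and the slot and blank inserts in their lanes. I did not measure those two again. The arm is well clear.

**Disagreements:**
- The top and wrist cameras differed by 1–2 mm, so during the push the overhang read 19 mm on one and about 21 mm on the other. The 34 mm figure comes from a later wrist picture.
- My last automatic outline fit of the insert from the top view failed, because a shadow crossed the plate. The final position therefore rests on the wrist measurement and on looking at the pictures.

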